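# Hold the sprung plate clamp open at the size marker

## Task

Please get the plate clamp ready for me to drop a plate in: slide its lock bolt all the way out towards the near edge of the board, then pull the sprung jaw open by its grip until its pointer lines up with the middle of the small upright marker tab clipped on the scale rail. The jaw springs shut if let go, so finish while still holding it there, steady, with the lock left open and the pottery and tags around it left where they are.

Things in the scene. Friction and masses are not known exactly. Their poses are not given: they have to be found in the camera images.
- clamp: Fixed plate clamp: plywood board 196 (x) by 300 mm (y), 14 thick, level, yawed up to 0.25 rad. Fixed jaw at its -y end (top 50 mm above the bench), sprung jaw on two guide rods, dark spring cylinder towards +y. Origin: on the bench, on the jaws' centre line, halfway along the board, which spans x -133 to +63 mm. +y: the way the jaw is pulled open; -x: the near edge, with lock and scale rail.
- jaw (a joint): Opening of the sprung jaw, m: 0 shut (start), grows as it is pulled along the clamp's +y, stop at 0.105. The spring pulls it shut with about 2.4 N at 0, plus 0.6 N per 10 mm (8 N at 0.09), so arm and fingers may give by a few mm: read the opening again once pulled. Friction 0.4 N. While the lock is shut its bolt stops the jaw after 3 mm.
- jaw_grip (a point): Point 80 mm above the bench in the jaw's upright black grip plate: 14 mm thick (clamp y), 40 mm wide (x), 50 to 97 mm above the bench, on the jaw's aluminium block (80 x 30 mm, top at 50 mm). Pinch from above, fingers closing along the clamp's y. At (0, -105, 80) mm in the clamp's frame when shut; moves along +y by the joint value. Axes as the clamp's.
- jaw_pointer (a point): Tip of the thin steel pointer (3 mm wide) that sticks out of the jaw block on the near side, 42 mm above the bench, 50 mm to the clamp's -x of the grip's middle and at the same clamp y as the grip's middle. Axes as the clamp's.
- marker: Brass marker clipped on the scale rail: upright tab 8 mm wide (clamp y), 14 mm deep, top 47 mm above the bench, just outside the pointer's path. Fixed for the job, 55 to 90 mm along the clamp's +y from where the pointer stands with the jaw shut. Origin: under the middle of the tab, 18 mm above the bench. Axes as the clamp's: lined up when pointer and marker have the same clamp y.
- lock (a joint): Travel of the lock bolt, m: 0 shut (bolt across the jaw's path), grows as its knob is slid along the clamp's -x (towards the near edge), stop at 0.030, fully out. Starts at 0 to 0.005. Stays where it is left; friction about 1.5 N. The jaw is free from about 0.018.
- lock_knob (a point): Middle of the head of the lock's small black upright knob, 56 mm above the bench; knob 13 mm in diameter below, 17 mm at its head, from 29 to 71 mm above the bench. At (-85, -81, 56) mm in the clamp's frame when shut; moves along -x by the joint value. Free for fingers on both sides along the clamp's y. Axes as the clamp's.
- tags: Banded stack of kraft price tags, 36 x 48 x 12 mm, lying loose on the near left part of the board; leave it alone. Origin: centre of its underside.
- mug: Sand speckled mug with a handle, 63 x 82 x 59 mm, loose beside the +y end of the clamp; leave it alone. Origin: centre of its underside.
- bowl: Small terracotta bowl, 71 mm across, 27 mm high, loose beside the +y end of the clamp; leave it alone. Origin: centre of its underside.
- saucer: Terracotta saucer, 76 mm across, 10 mm high, loose to the right of the clamp; leave it alone. Origin: centre of its underside.
- pebble: Black paperweight, 47 x 54 x 36 mm, loose to the far right of the clamp; leave it alone. Origin: centre of its underside.
- flagon: Blue-green flagon with a cork, 72 x 87 x 126 mm, loose at the right; leave it alone. Origin: centre of its underside.
- mug_blue: Dark blue tumbler, 70 mm across, 63 mm high, loose at the far right; leave it alone. Origin: centre of its underside.

How it is judged:
By the outcome, as a careful person would: the job done as asked, in the order asked, and still so for the second after the job is handed in, while the arm keeps its last pose, push and grip.
It also fails if it takes over 43 s, if anything falls off the work surface, if the arm or the gripper's body presses on something with over 40 N, if the wrist force passes 120 N, or if a joint passes its speed limit or range.

## Robot

A 6-joint arm with a two-finger parallel gripper is mounted at the origin on a cart in front of the work surface, level with it; the furniture and walls round the work are solid. World frame = base frame: x ahead of the robot, y to its left, z up, the work surface at z = 0. Lengths are in mm, angles in rad, forces in N, time in s.
With the tool pointing down it reaches from about 400 to 925 mm from the base axis. Payload 12.5 kg.
Tool frame: the origin (TCP) lies midway between the tips of the shut fingers; the grasp point (between the pads) lies 19 mm behind it (env.pinch_z is the z of the grasp point in the tool frame, in mm); z points along the fingers, y is the line along which they close (so a half turn about z gives the same grasp; the last joint's range is limited). The gripper opens to 95 mm and grips with 3 to 60 N. Pads are 20 mm wide; open, the fingers measure 119 mm over their backs; the gripper's body (75 mm by 180 mm) begins 59 mm behind the grasp point.
Start: joints at [1.012, 0.491, 1.559, -0, 1.092, -0.106], TCP at [273.415, 562.042, 214.661] pointing down, gripper open.
Joint ranges: [-3.1, 3.1], [-0.84, 2.19], [0.05, 2.79], [-1.13, 4.28], [0.06, 2.93], [-2.69, 2.69]. Speed limits (rad/s): [2.22, 2.22, 2.79, 3.14, 3.14, 3.14].

## Interface

Orientations are given as [roll, pitch, yaw] about the fixed x, y, z axes, in that order (R = Rz(yaw) Ry(pitch) Rx(roll)).
In Python, from cell import env, eyes gives the robot as it stands.
- The arm moves only by the shell command python3 -m inch 'ROWS'. ROWS is JSON, a list of rows, each a list of 3 entries, a list of its own where there are three numbers: the shift along the tool's x, y, z in units of 60 mm (1.0 is 60 mm), then the turn about the tool's z in units of 5 degrees (1.0 is 5 degrees), then the closure, from -1 (fully open) to 1 (shut). In form: [[[tx, ty, tz], turn, claw], ...]. A call has exactly 10 rows; each row shifts and turns the commanded pose from where the row before left it, along the tool's axes as they then stand; what a row does not reach is not made up. A row lasts 1/8 s, in which the tool goes at most 62.5 mm and 10.7 degrees, less where a joint would pass 70% of its speed; a pose out of reach is approached as far as the arm can. A call is refused whole if a number of a shift passes 1 or a number of a turn 1, either way. A call with a gripper value outside its range is refused whole. The fingers move at their own pace and stop on an object; the grip force is fixed at half the most. Time passes only in rows, so rows that do not move let the fingers close, or fill a call up. It gives the time, the measured TCP pose, the force, the opening and the grip force at its end, in the units of the state.
- env.state(): the state, without advancing time (a new reading comes with each control period).
- eyes.read_camera(name): name is "side" or "top"; returns a dict with "pixels" (480x640x3 uint8, red, green, blue), "fx", "fy", "cx", "cy" (pixels), "extrinsics" (4x4, takes a point from world to camera coordinates). Camera axes: x right, y down, z forward; pixel columns grow to the right and rows downward; lengths in mm; the calibration is good to about 2 mm. A picture is of the moment at which its call begins. There is no depth.
- env.job_done(): hands the job in; it is judged then, once.
Trained networks look in a picture, given as the dict that the camera call returned (one of the last four; its "shot" number tells which), for a name from the list of things; names that differ only in an ending like _2 or _b are one class to them, and where a whole thing is asked for, a point or a joint stands for the part that bears it (a point fixed in the world has none). Each returns a list of dicts, best first, with "score" (0 to 1); they miss things now and then, are a little off and sometimes report something else, mostly with a low value. They report only what shows in the picture. A call takes as long as a camera call.
- eyes.boxes_of(name, picture): "centre" ([row, column] in pixels, amid what is visible of it).
- eyes.cut_out(name, picture): "mask" (480x640 bool, what is visible of it) and "centre" ([row, column] in pixels, amid what is visible of it).
- eyes.spot_point(name, picture): "centre" ([row, column] in pixels: a listed point, or the origin of a listed thing).
The state is a dict: "t": time; "joints": joint angles; "qvel": joint speeds; "tau": joint torques, N m; "eef_pos": TCP position; "tcp_rot": TCP orientation; "ft_force": force on the tool from outside, world axes, zero at the start; "moment": the same for the moment, N m; "opening": opening from 0.0 (shut) to 1.0 (fully open); "grip_force": force on a finger pad.
Only numpy, scipy, OpenCV 4.12 (cv2) and the standard library are available. Lean on these libraries where they do the work, as an engineer would, in place of code of your own. Each camera call takes 0.05 s, during which the arm holds its last target. There are 200 camera calls.

## Working session

There is one attempt and no reset: what is moved stays moved. The work goes in short steps, Python scripts to look and compute and a shell command to move; the robot and the scene stay as the last step left them, time stands still between calls to the robot, and variables do not carry over. Pictures are saved under pics/ and viewed, at most 10 in all, crops included, and the job is handed in when it is done.

```bash
ls; mkdir -p pics
cat > h.py <<'E'
import numpy as np, cv2, json
from scipy.spatial.transform import Rotation as R
from scipy.optimize import least_squares
from cell import env, eyes
def shot(n): return eyes.read_camera(n)
def save(p,f,crop=None,s=1):
    im=p["pixels"][...,::-1]
    if crop: r0,r1,c0,c1=crop; im=im[r0:r1,c0:c1]
    cv2.imwrite(f,cv2.resize(im,None,fx=s,fy=s,interpolation=cv2.INTER_CUBIC))
def proj(p,X):
    E=np.array(p["extrinsics"]); c=E[:3,:3]@np.array(X,float)+E[:3,3]
    return np.array([p["fy"]*c[1]/c[2]+p["cy"],p["fx"]*c[0]/c[2]+p["cx"]])
def tri(obs):
    f=lambda X:np.concatenate([proj(p,X)-np.array(c) for p,c in obs])
    r=least_squares(f,[500,0,50]); return r.x,np.abs(r.fun).max()
def atz(p,c,z):
    r=least_squares(lambda a:proj(p,[a[0],a[1],z])-np.array(c),[500,0]); return np.array([*r.x,z])
E
python3 - <<'E'
from h import *
a=shot("top");b=shot("side")
save(a,"pics/top0.png");save(b,"pics/side0.png")
for n in ["jaw_grip","jaw_pointer","marker","lock_knob","clamp","tags"]:
    r=[eyes.spot_point(n,p)[:2] for p in (a,b)]
    print(n,[[(np.round(d["centre"],1).tolist(),round(d["score"],2)) for d in q] for q in r])
    if r[0] and r[1]: x,e=tri([(a,r[0][0]["centre"]),(b,r[1][0]["centre"])]);print("  ",x.round(1),round(e,2))
print(env.state())
for p in(a,b):
  E=np.array(p["extrinsics"]);print(-E[:3,:3].T@E[:3,3],p["fx"])
E
```

```text
pics
jaw_grip [[([224.0, 359.2], 0.67)], [([266.9, 350.2], 0.73)]]
   [ 596.3 -122.5   77.3] 1.11
jaw_pointer [[([241.9, 363.7], 0.89), ([247.3, 340.5], 0.62)], [([282.8, 326.0], 0.82), ([274.6, 307.6], 0.42)]]
   [ 545.1 -136.3   46. ] 1.08
marker [[([247.5, 337.1], 0.37)], [([245.1, 299.9], 0.59), ([277.3, 318.0], 0.46)]]
   [499.7 -52.8  98.1] 5.81
lock_knob [[([251.8, 351.0], 0.43)], [([271.9, 310.0], 0.69)]]
   [512.2 -95.4  51.1] 0.53
clamp [[([227.1, 323.6], 0.86)], [([276.8, 342.6], 0.69)]]
   [596.1 -11.7  -3. ] 1.73
tags [[([249.0, 337.1], 0.42), ([263.3, 296.4], 0.39)], [([407.2, 324.8], 0.7), ([256.6, 296.5], 0.44)]]
   [ 566.7  -60.4 -358.1] 4.79
{'t': 0.7, 'joints': array([ 1.01242516e+00,  4.90875677e-01,  1.55890042e+00, -1.90260828e-05,
        1.09169134e+00, -1.05597906e-01]), 'qvel': array([ 0.00066986, -0.00102341, -0.00013121, -0.00057113,  0.00052109,
       -0.00010288]), 'tau': array([ 1.92934800e-03, -6.12330008e+01, -2.58412135e+01,  6.94954838e-02,
        4.42843186e-02,  3.97283350e-05]), 'eef_pos': array([273.40561891, 562.04774836, 214.6759159 ]), 'tcp_rot': array([3.14146992e+00, 2.99887068e-05, 2.68882816e+00]), 'ft_force': array([0.35483879, 0.16506396, 0.46092748]), 'moment': array([ 0.00645463, -0.0435788 , -0.00082318]), 'grip_force': 0.0, 'opening': 0.9993926795762355}
[ 246.45604854  -23.44737842 1777.1486074 ] 560.962368591138
[  494.30841652 -1069.20355814   544.85800912] 497.0047838415837
```

Run:
```python
import cv2
a=cv2.imread("pics/top0.png")[150:300,260:420];b=cv2.imread("pics/side0.png")[190:330,230:430]
cv2.imwrite("pics/c1.png",cv2.resize(a,None,fx=4,fy=4,interpolation=2))
cv2.imwrite("pics/c2.png",cv2.resize(b,None,fx=4,fy=4,interpolation=2))
```

```text
(no output)
```

View pics/c1.png

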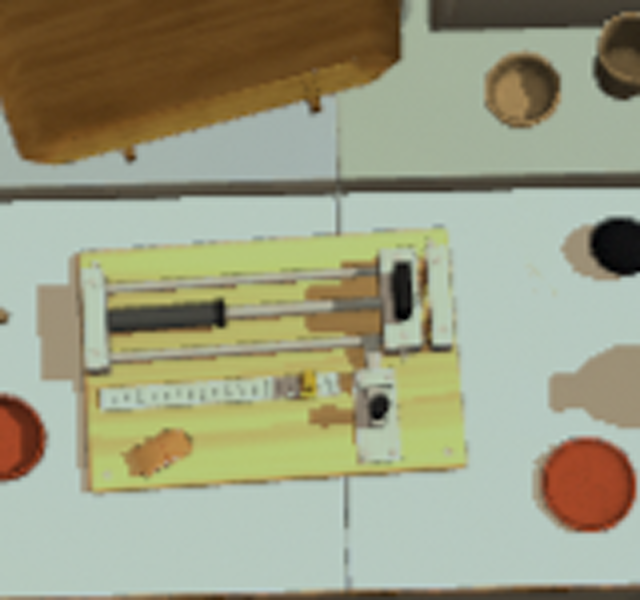

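View pics/c2.png

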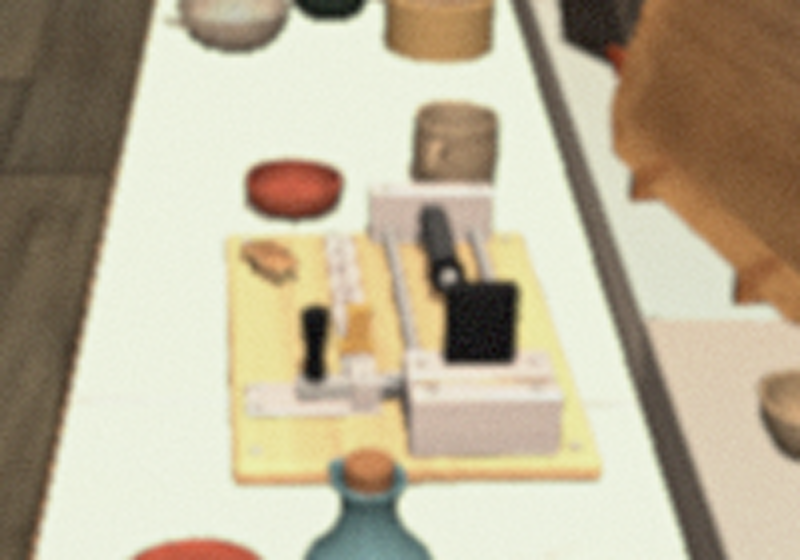

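View pics/side0.png

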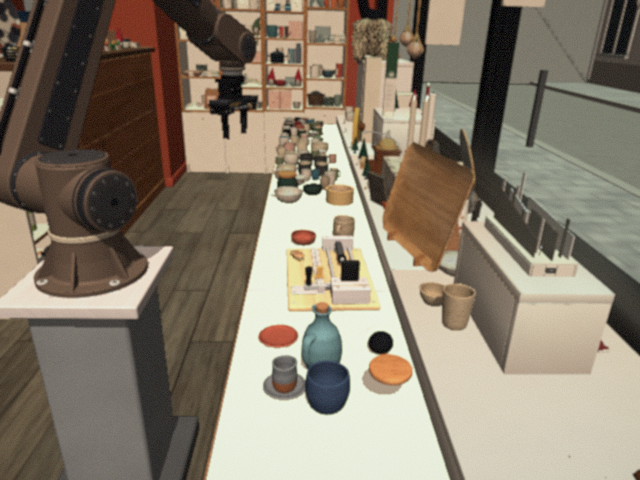

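The crops show the board with the knob (top ≈(251,354), side ≈(270,309)), black grip (top ≈(223,360), side ≈(270,350)) and brass marker tab (top ≈(246,337), side ≈(271,319)). The tags are at the near left. Next I'll fit the clamp pose to the corners and points.

```bash
cat > fit.py <<'E'
from h import *
def w(q,P):
    c,s=np.cos(q[2]),np.sin(q[2]); return [q[0]+c*P[0]-s*P[1],q[1]+s*P[0]+c*P[1],P[2]]
E
python3 - <<'E'
from fit import *
a=shot("top");b=shot("side")
T=lambda x,y:[150+y/4-.4,260+x/4-.4]
S=lambda x,y:[190+y/4-.4,230+x/4-.4]
C=[(-133,150,14),(63,150,14),(63,-150,14),(-133,-150,14)]
O=[(a,T(92,491),C[0]),(a,T(80,255),C[1]),(a,T(446,230),C[2]),(a,T(466,467),C[3]),
(b,S(229,236),C[0]),(b,S(520,236),C[1]),(b,S(600,468),C[2]),(b,S(236,472),C[3])]
K=[]
for n,P in dict(jaw_grip=(0,-105,80),jaw_pointer=(-50,-105,42),lock_knob=(-85,-81,56)).items():
    for p in(a,b):
        r=eyes.spot_point(n,p)
        if r: K.append((p,r[0]["centre"],P,n))
def f(q,full=True):
    o=[proj(p,w(q,P))-np.array(c) for p,c,P in O]
    o+=[proj(p,w(q,np.array(P)-[q[3]*(n=="lock_knob"),0,0]))-np.array(c) for p,c,P,n in K]
    return np.concatenate(o)
r=least_squares(f,[590,-10,0,2],loss="soft_l1");q=r.x;print(q.round(4));print(f(q).reshape(-1,2).round(1).tolist())
# brass marker by colour
for p,(r0,r1,c0,c1) in((a,(238,254,326,346)),(b,(262,280,312,326))):
    h=cv2.cvtColor(p["pixels"],cv2.COLOR_RGB2HSV)[r0:r1,c0:c1].astype(int)
    print(h[...,0]);print(h[...,1])
    for m in eyes.cut_out("marker",p)[:2]+eyes.boxes_of("marker",p)[:2]: print(np.round(m["centre"],1),round(m["score"],2))
E
```

```text
[ 5.925572e+02 -2.289900e+01  4.020000e-02  2.276300e+00]
[[0.7, -0.2], [-0.7, -0.2], [-0.4, 1.2], [0.6, 1.1], [-1.7, -0.7], [-2.2, 0.8], [-2.1, 1.3], [-1.7, -1.3], [1.5, -2.1], [-0.2, 1.3], [-1.4, 1.2], [1.8, -0.8], [-9.8, 95.6], [-2.8, -0.8]]
[[19 18 18 28 30 30 30 31 32 30 31 30 30 30 30 30 30 31 32 31]
 [30 30 29 31 32 32 32 32 32 32 32 32 32 32 32 29 27 26 26 26]
 [30 30 30 31 30 29 29 29 28 28 28 27 28 27 27 26 25 26 26 26]
 [30 30 30 30 30 26 25 26 26 26 26 27 27 27 28 28 28 28 28 28]
 [27 27 27 27 27 27 26 26 27 26 25 26 26 27 28 28 28 28 28 28]
 [26 26 26 26 26 27 26 26 24 24 24 25 26 33 36 35 45 46 27 22]
 [34 43 25 22 23 22 21 22 19 20 24 24 25 38 51 50 64 63 26 18]
 [45 56 32 18 19 18 18 18 18 18 24 25 25 38 60 58 58 60 25 18]
 [52 52 30 18 19 18 17 19 18 18 25 24 25 35 60 58 60 60 28 19]
 [53 53 28 17 19 19 18 18 19 18 23 23 25 28 51 60 62 62 42 19]
 [54 54 32 17 18 18 44 28 17 28 28 28 28 30 44 56 38 31 34 32]
 [43 41 27 26 31 30 27 19 17 25 24 28 30 31 34 34 32 32 32 33]
 [31 31 30 30 30 30 29 29 29 30 29 30 30 31 31 31 32 32 31 31]
 [30 30 30 30 30 30 30 30 30 30 31 3
[... 2726 characters left out ...]
51 154 150 151 129 109  99  96]
 [ 80  60  46  46  79 123 149 156 151 149 131 109 103  97]
 [ 94  73  52  51  79 124 152 153 156 145 126 105 101  94]
 [105  81  58  50  81 131 153 153 157 141 129 106  98  96]
 [101  89  61  49  82 134 153 153 155 145 128 108  99  98]
 [ 99  93  73  67  96 138 157 154 156 143 127 109 100  97]
 [106 103  99 102 124 149 154 152 155 148 133 112  96  98]
 [104 105 116 130 142 155 156 157 155 152 135 119 106 101]
 [ 98 105 122 140 155 153 150 157 149 149 141 120 107 101]
 [ 96  99 111 131 139 144 136 136 125 127 136 122 106 104]
 [101  95 100 108 100  98  89  84  74  83  92 100 105 104]
 [ 98  95  95  69  49  50  48  46  45  47  49  76 100 107]]
[273.5 319.7] 0.62
```

```bash
cat >> h.py <<'E'
def rect(p,z,x0=420,x1=720,y0=-220,y1=180,k=2):
    # ortho map at height z: row = (x1-x)*k, col = (y1-y)*k
    W=[[x0,y0,z],[x1,y0,z],[x1,y1,z],[x0,y1,z]]
    src=np.float32([proj(p,X)[::-1] for X in W]); dst=np.float32([[(y1-X[1])*k,(x1-X[0])*k] for X in W])
    return cv2.warpPerspective(p["pixels"],cv2.getPerspectiveTransform(src,dst),(int((y1-y0)*k),int((x1-x0)*k)),flags=cv2.INTER_CUBIC)
E
python3 - <<'E'
from fit import *
for n in("top","side"):
    p=shot(n); im=rect(p,14); h=cv2.cvtColor(im,cv2.COLOR_RGB2HSV)
    m=((h[...,1]>85)&(h[...,0]<40)&(h[...,0]>15)&(h[...,2]>90)).astype(np.uint8)
    m=cv2.morphologyEx(m,cv2.MORPH_OPEN,np.ones((9,9)))
    c=max(cv2.findContours(m,0,1)[0],key=cv2.contourArea)
    r=cv2.minAreaRect(c); bx=cv2.boxPoints(r); print(n,r); print([(round(700+20-y/2,1),round(180-x/2,1)) for x,y in bx])
    cv2.polylines(im,[np.int32(bx)],True,(255,0,0),1); cv2.imwrite(f"pics/rect_{n}.png",im[...,::-1])
    if n=="top":
      for z,(lo,hi) in{71:(480,540),97:(570,620)}.items():
        g=rect(p,z).max(2); d=(g<70).astype(np.uint8); nn,l,s,ce=cv2.connectedComponentsWithStats(d)
        for i in range(1,nn):
          if s[i,4]>60: print(z,s[i].tolist(),"x,y",720-ce[i][1]/2,180-ce[i][0]/2)
E
```

```text
top ((405.65826416015625, 415.5863037109375), (207.524658203125, 597.83203125), 87.63862609863281)
[(np.float32(557.9), np.float32(128.6)), (np.float32(570.2), np.float32(-170.0)), (np.float32(466.5), np.float32(-174.3)), (np.float32(454.2), np.float32(124.4))]
71 [610, 68, 62, 5, 208] x,y 685.2524038461538 -140.8918269230769
71 [524, 72, 276, 11, 1533] x,y 681.784735812133 -149.29680365296804
71 [7, 74, 167, 8, 618] x,y 681.3236245954693 132.42233009708738
71 [273, 75, 160, 7, 433] x,y 681.0923787528868 -1.7448036951501251
71 [595, 197, 31, 91, 2417] x,y 598.9035995035167 -125.41787339677285
71 [156, 250, 180, 45, 4353] x,y 581.7443142660234 54.2170916609235
71 [555, 406, 29, 36, 801] x,y 508.4132334581773 -104.3657927590512
97 [607, 81, 61, 5, 220] x,y 678.5886363636364 -139.0318181818182
97 [523, 85, 277, 11, 1529] x,y 675.1713538260301 -149.0905820797907
97 [13, 88, 165, 7, 594] x,y 674.6473063973064 129.91666666666666
97 [275, 88, 158, 7, 451] x,y 674.5121951219512 -1.337028824833709
97 [592, 209, 31, 89, 2334] x,y 593.5503427592116 -123.88688946015424
97 [160, 260, 177, 45, 4187] x,y 576.6197754955815 52.87425364222594
97 [553, 414, 28, 36, 776] x,y 504.41494845360825 -103.16623711340208
side ((333.2030944824219, 458.1553955078125), (120.59182739257812, 382.243896484375), 86.8201675415039)
[(np.float32(515.7), np.float32(110.5)), (np.float32(526.3), np.float32(-80.3)), (np.float32(466.1), np.float32(-83.7)), (np.float32(455.5), np.float32(107.1))]
```

View pics/rect_top.png

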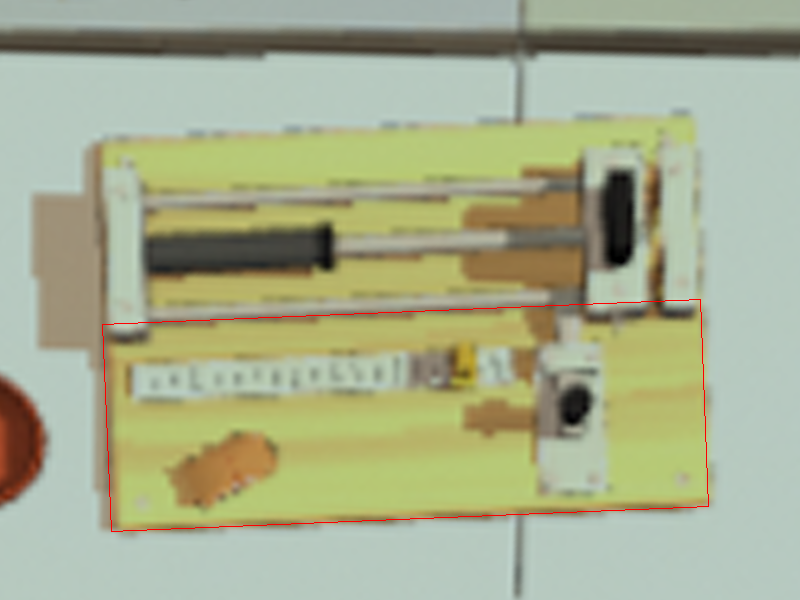

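The rectified top view shows the clamp at about (593,-21), yaw 0.041, with the knob blob at ≈(575,404), grip ≈(620,217) and brass ≈(463,366) (col,row). Before moving I'll triangulate the leaning board and the flagon for clearance, and work out the motions.

Run:
```python
from fit import *
a=shot("top");b=shot("side")
print("foot",tri([(a,[150+105/4,260+315/4]),(b,[268,437])]))
print("corner",tri([(a,[150+70/4,260+395/4]),(b,[247,441])]))
for n in["flagon","lock_knob","marker"]:
    for p in(a,b):
        for d in eyes.boxes_of(n,p)[:2]: print(n,p["shot"],np.round(d["centre"],1),round(d["score"],2),atz(p,d["centre"],50).round(0))
s=env.state();q=[593,-21,.041]
r=R.from_euler("xyz",s["tcp_rot"]);print(r.as_matrix().round(3),s["eef_pos"].round(1))
for n,P in dict(knob=(-86,-81,56),grip=(0,-105,80)).items():print(n,np.round(w(q,P),1))
print("marker tri",tri([(a,[246.6,337.0]),(b,[267,319.3])]))
```

```text
foot (array([787.20557647, -68.10346434,  46.2665675 ]), np.float64(9.21753957152356))
corner (array([ 777.8014034 , -127.03327678,  126.04758519]), np.float64(5.816352587484744))
flagon 7 [243.3 433. ] 0.86 [ 531. -352.   50.]
flagon 8 [338.2 318.8] 0.75 [ 526. -347.   50.]
lock_knob 7 [250.5 354.1] 0.53 [ 515. -105.   50.]
lock_knob 8 [282.9 311.5] 0.71 [ 516. -144.   50.]
marker 7 [271.  407.9] 0.69 [ 446. -269.   50.]
marker 7 [211.3 416. ] 0.32 [ 635. -304.   50.]
marker 8 [272.9 317.4] 0.51 [529. -97.  50.]
[[-0.899  0.438  0.   ]
 [ 0.438  0.899  0.   ]
 [-0.     0.    -1.   ]] [273.4 562.  214.7]
knob [ 510.4 -105.5   56. ]
grip [ 597.3 -125.9   80. ]
marker tri (array([533.0511912 , -52.36938383,  41.80941577]), np.float64(1.1157049155877985))
```

```bash
python3 -m inch '[[[0,0,0],-1,0.1],[[0,0,0],-1,0.1],[[0,0,0],-1,0.1],[[0,0,0],-1,0.1],[[0,0,0],-1,0.1],[[0,0,0],-0.66,0.1],[[-0.29,-0.94,0],0,0.1],[[-0.29,-0.94,0],0,0.1],[[-0.29,-0.94,0],0,0.1],[[-0.29,-0.94,0],0,0.1]]'; python3 -m inch '[[[-0.29,-0.94,0],0,0.1],[[-0.29,-0.94,0],0,0.1],[[-0.29,-0.94,0],0,0.1],[[-0.29,-0.94,0],0,0.1],[[-0.29,-0.94,0],0,0.1],[[-0.29,-0.94,0],0,0.1],[[-0.29,-0.94,0],0,0.1],[[-0.29,-0.94,0],0,0.1],[[0,0,0],0,0.1],[[0,0,0],0,0.1]]'
```

```text
t: 3.05
eef_pos: [352.6, 337.8, 214.8]
tcp_rot: [3.141, 0.001, -3.1]
ft_force: [1.5, -0.1, -0.2]
opening: 0.452
grip_force: 0.0
t: 4.3
eef_pos: [509.5, -105.3, 214.4]
tcp_rot: [3.141, -0.001, -3.101]
ft_force: [0.1, 0.3, -0.5]
opening: 0.449
grip_force: 0.0
```

```bash
python3 -m inch '[[[0,0,0.75],0,0.1],[[0,0,0.75],0,0.1],[[0,0,0.7],0,0.1],[[0,0,0.5],0,0.1],[[0,0,0.2],0,0.1],[[0,0,0],0,0.1],[[0,0,0],0,1],[[0,0,0],0,1],[[0,0,0],0,1],[[0,0,0],0,1]]'
python3 - <<'E'
from h import *
b=shot("side");save(b,"pics/s1.png",(210,310,260,380),5)
E
```

```text
t: 5.55
eef_pos: [510.1, -105.8, 41.2]
tcp_rot: [-3.141, 0.001, -3.101]
ft_force: [-1.0, -0.5, 6.5]
opening: 0.171
grip_force: 30.0
```

View pics/s1.png

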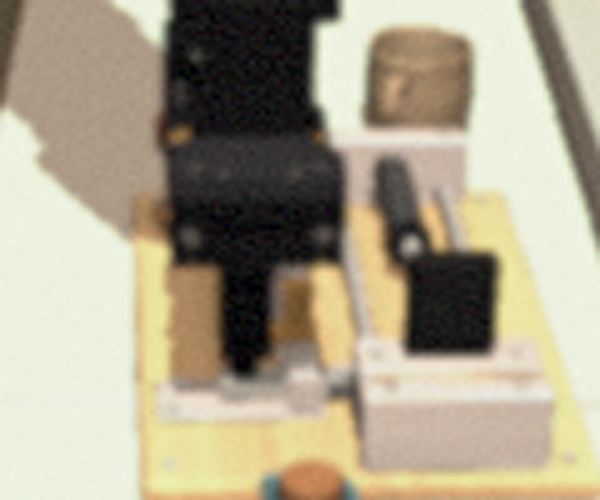

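The fingers hold the knob (opening 16 mm, fingers at ≈(245,320) in the crop). Now I'll slide the bolt out.

```bash
python3 -m inch '[[[0.08,0,0],0,1],[[0.08,0,0],0,1],[[0.08,0,0],0,1],[[0.08,0,0],0,1],[[0.08,0,0],0,1],[[0.06,0,0],0,1],[[0.04,0,0],0,1],[[0.03,0,0],0,1],[[0,0,0],0,1],[[0,0,0],0,1]]'
```

```text
t: 6.85
eef_pos: [481.3, -107.3, 41.2]
tcp_rot: [-3.14, 0.007, -3.101]
ft_force: [14.4, 5.4, -1.7]
opening: 0.166
grip_force: 30.0
```

```bash
python3 -m inch '[[[0.03,0,0],0,1],[[0.03,0,0],0,1],[[0,0,0],0,1],[[0,0,0],0,1],[[0,0,0],0,1],[[0,0,0],0,1],[[0,0,0],0,1],[[0,0,0],0,1],[[0,0,0],0,1],[[0,0,0],0,1]]'
```

```text
t: 8.1
eef_pos: [480.8, -107.6, 41.4]
tcp_rot: [-3.138, 0.013, -3.101]
ft_force: [31.6, 13.0, -11.9]
opening: 0.164
grip_force: 30.0
```

```bash
python3 -m inch '[[[-0.05,0,0],0,1],[[-0.04,0,0],0,1],[[0,0,0],0,1],[[0,0,0],0,0.1],[[0,0,0],0,0.1],[[0,0,0],0,0.1],[[0,0,-0.3],0,0.1],[[0,0,-0.5],0,0.1],[[0,0,-0.55],0,0.1],[[0,0,0],0,0.1]]'; python3 -m inch '[[[-0.4,-0.1,0],0,0.1],[[-0.5,-0.1,0],0,0.1],[[-0.5,-0.1,0],0,0.1],[[-0.4,-0.1,0],0,0.1],[[-0.13,0,0],0,0.1],[[0,0,0],0,0.1],[[0,0,0],0,0.1],[[0,0,0],0,0.1],[[0,0,0],0,0.1],[[0,0,0],0,0.1]]'
python3 - <<'E'
from fit import *
b=shot("side");save(b,"pics/s2.png",(210,310,260,380),5)
a=shot("top");save(a,"pics/t2.png",(200,280,300,400),5)
for n in["lock_knob","jaw_grip"]:
    for p in(a,b):print(n,[(np.round(d["centre"],1),round(d["score"],2)) for d in eyes.spot_point(n,p)[:2]])
print(env.state()["eef_pos"])
E
```

```text
t: 9.35
eef_pos: [480.5, -107.1, 123.4]
tcp_rot: [-3.14, 0.003, -3.1]
ft_force: [0.4, -0.7, -0.2]
opening: 0.451
grip_force: 0.0
t: 10.6
eef_pos: [596.5, -126.0, 121.8]
tcp_rot: [3.142, 0.0, -3.1]
ft_force: [-0.2, -1.0, 0.1]
opening: 0.452
grip_force: 0.0
lock_knob []
lock_knob [(array([273.9, 296.6]), 0.64)]
jaw_grip []
jaw_grip [(array([267.3, 350.2]), 0.73)]
[ 596.58233766 -126.0317862   121.60785215]
```

View pics/s2.png

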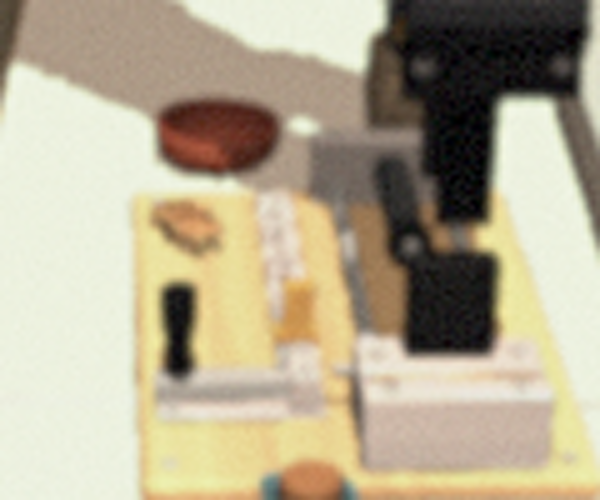

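The bolt is fully out (knob ≈(178,325) at the plate's near end) and the gripper stands above the grip plate. Now I'll descend and pinch.

```bash
python3 -m inch '[[[0,0,0.3],0,0.1],[[0,0,0.4],0,0.1],[[0,0,0.25],0,0.1],[[0,0,0.08],0,0.1],[[0,0,0],0,0.1],[[0,0,0],0,1],[[0,0,0],0,1],[[0,0,0],0,1],[[0,0,0],0,1],[[0,0,0],0,1]]'
```

```text
t: 12.15
eef_pos: [596.7, -126.0, 60.1]
tcp_rot: [-3.142, 0.0, -3.1]
ft_force: [-1.8, 0.2, 4.3]
opening: 0.146
grip_force: 30.0
```

```bash
python3 -m inch '[[[0,0.06,0],0,1],[[0,0.12,0],0,1],[[0,0.16,0],0,1],[[0,0.18,0],0,1],[[0,0.18,0],0,1],[[0,0.18,0],0,1],[[0,0.16,0],0,1],[[0,0.1,0],0,1],[[0,0.06,0],0,1],[[0,0,0],0,1]]'
python3 - <<'E'
from fit import *
b=shot("side");save(b,"pics/s3.png",(220,320,270,370),6)
a=shot("top");save(a,"pics/t3.png",(220,270,310,380),8)
for n in["jaw_pointer","marker","jaw_grip"]:
    for p in(a,b):print(n,p["shot"],[(np.round(d["centre"],1),round(d["score"],2)) for d in eyes.spot_point(n,p)[:3]])
s=env.state();print(s["eef_pos"],s["opening"],s["ft_force"])
E
```

```text
t: 13.4
eef_pos: [593.5, -54.0, 60.1]
tcp_rot: [-3.141, 0.0, -3.1]
ft_force: [-2.8, -6.7, 4.9]
opening: 0.145
grip_force: 30.0
jaw_pointer 13 [(array([230.2, 253.7]), 0.45)]
jaw_pointer 12 [(array([266.5, 320.6]), 0.66)]
marker 13 []
marker 12 [(array([367.2, 317.9]), 0.44), (array([279.7, 315.4]), 0.4)]
jaw_grip 13 []
jaw_grip 12 [(array([252.1, 345.7]), 0.57)]
[593.58579538 -54.22132024  60.08188376] 0.14671225229476398 [-2.75609764 -7.12617939  5.06476163]
```

View pics/t3.png

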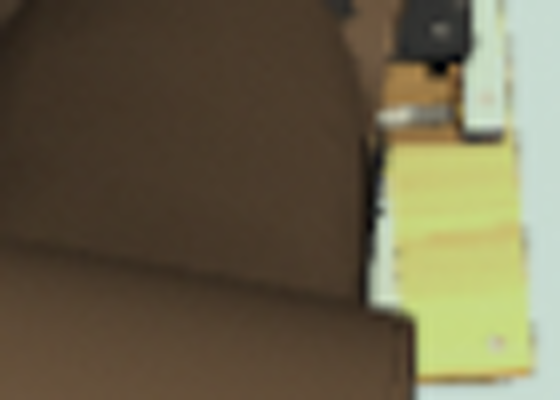

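View pics/s3.png

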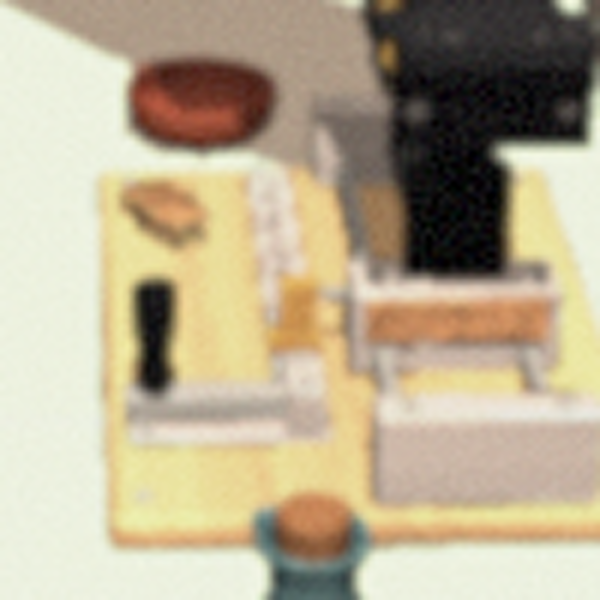

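The top view is blocked by the arm. The side view shows the pointer at ≈(335,292) right beside the brass tab (≈(300,310)), so they are close to lined up. I'll measure this numerically.

Run:
```python
from fit import *
np.set_printoptions(linewidth=200)
b=shot("side");a=shot("top"); q=[593,-21,.041]
px=b["pixels"].astype(int)
print("V\n",px[260:284,314:330].max(2));print("S\n",cv2.cvtColor(b["pixels"],cv2.COLOR_RGB2HSV)[260:284,314:330,1])
t0=cv2.imread("pics/top0.png");hh=cv2.cvtColor(t0,cv2.COLOR_BGR2HSV)[239:252,330:343]
print("top V\n",hh[...,2],"\nB\n",t0[239:252,330:343,0])
P=lambda p,*X:proj(p,w(q,X)).round(2).tolist()
for o in(70,74,78,82):
    m=-105+o
    print(o,"side ptr",P(b,-50,m,42),"tabtop front",P(b,-60,m-4,47),"back",P(b,-60,m+4,47),"front z30",P(b,-60,m-4,30),"front z18",P(b,-60,m-4,18),"| top img",P(a,-60,m,47),"edges",P(a,-60,m-4,47)[1],P(a,-60,m+4,47)[1])
```

```text
V
 [[229 222 221 225 232 230 230 231 234 233 235 234 235 207 148 115]
 [225 221 219 220 226 228 227 231 234 233 236 234 233 208 144 123]
 [219 220 210 213 222 229 231 231 236 236 233 236 231 210 169 146]
 [225 223 214 216 224 231 233 236 233 235 235 233 233 222 192 193]
 [224 223 209 215 227 234 236 235 235 235 234 236 231 224 220 220]
 [222 215 204 215 223 232 236 232 234 231 234 235 232 221 215 225]
 [226 220 218 221 226 231 231 231 229 228 233 235 232 212 204 224]
 [231 227 219 222 221 222 222 219 216 218 223 229 224 199 194 225]
 [231 228 217 218 215 207 207 208 203 202 201 201 197 180 186 222]
 [227 222 215 209 209 199 200 201 204 202 193 183 176 162 170 210]
 [217 216 205 205 203 198 201 204 217 223 218 210 188 156 161 189]
 [212 212 201 206 204 203 199 203 222 231 234 231 210 164 158 186]
 [203 207 202 202 196 198 200 207 221 230 234 233 217 160 155 187]
 [208 204 196 199 203 201 196 205 218 230 231 229 207 155 158 188]
 [210 211 198 200 204 202 201 205 215 221 220 216 187 146 155 186]
 [219 218 212 203 208 199 204 207 216 220 210 203 173 139 153 186]
 [218 218 214 209 209 207
[... 3591 characters left out ...]
59] tabtop front [267.05, 319.37] back [265.49, 319.13] front z30 [273.76, 319.2] front z18 [278.44, 319.07] | top img [244.71, 338.87] edges 340.15 337.59
74 side ptr [267.42, 323.45] tabtop front [266.27, 319.25] back [264.71, 319.01] front z30 [272.96, 319.08] front z18 [277.63, 318.95] | top img [244.8, 337.59] edges 338.87 336.32
78 side ptr [266.64, 323.32] tabtop front [265.49, 319.13] back [263.95, 318.89] front z30 [272.16, 318.96] front z18 [276.82, 318.84] | top img [244.88, 336.32] edges 337.59 335.04
82 side ptr [265.87, 323.19] tabtop front [264.71, 319.01] back [263.18, 318.77] front z30 [271.37, 318.84] front z18 [276.02, 318.72] | top img [244.96, 335.04] edges 336.32 333.76
```

```bash
cat > m.py <<'E'
from fit import *
def avg(n=6): 
    L=[shot("side") for _ in range(n)]; return L[0],np.mean([p["pixels"] for p in L],0)
E
python3 - <<'E'
from m import *
p,m=avg();np.save("av0.npy",m);print(env.state()["eef_pos"])
E
python3 -m inch '[[[0,0.03,0],0,1],[[0,0.02,0],0,1],[[0,0,0],0,1],[[0,0,0],0,1],[[0,0,0],0,1],[[0,0,0],0,1],[[0,0,0],0,1],[[0,0,0],0,1],[[0,0,0],0,1],[[0,0,0],0,1]]'
python3 - <<'E'
from m import *
p,m=avg();np.save("av1.npy",m);s=env.state();print(s["eef_pos"],s["ft_force"],s["t"])
m0=np.load("av0.npy")
pr=lambda M:M[262:276,324:327].mean(1)
print(np.c_[np.arange(262,276),pr(m0),pr(m),m[262:276,318:321].mean(1)].round(0).astype(int))
t0=cv2.imread("pics/top0.png")[238:254,328:348]
A=cv2.resize(t0,None,fx=20,fy=20,interpolation=cv2.INTER_NEAREST)
B=cv2.resize(m[258:284,310:330][...,::-1].astype(np.uint8),None,fx=20,fy=20,interpolation=cv2.INTER_NEAREST)
A=cv2.copyMakeBorder(A,0,B.shape[0]-A.shape[0],0,0,cv2.BORDER_CONSTANT)
cv2.imwrite("pics/z.png",np.hstack([A,B]))
E
```

```text
[593.56414073 -54.23562596  60.08614999]
t: 15.45
eef_pos: [593.4, -51.3, 60.1]
tcp_rot: [-3.141, 0.0, -3.1]
ft_force: [-2.2, -6.4, 5.5]
opening: 0.147
grip_force: 30.0
[593.42022138 -51.27355624  60.06705026] [-2.68357512 -6.32079648  5.87661455] 15.75
[[262 234 209 145 234 209 144 227 207 180]
 [263 234 210 146 234 210 145 230 214 191]
 [264 234 212 147 233 210 146 231 215 191]
 [265 234 211 146 231 207 144 231 204 165]
 [266 232 209 145 226 201 146 229 189 122]
 [267 224 199 146 214 193 157 223 175  95]
 [268 199 179 144 204 189 165 209 157  85]
 [269 185 167 138 212 189 154 202 147  80]
 [270 206 180 134 225 197 142 201 146  80]
 [271 225 195 136 228 198 137 202 147  81]
 [272 228 200 138 226 197 136 201 145  79]
 [273 224 193 134 222 192 133 200 145  80]
 [274 208 174 120 213 179 124 201 147  81]
 [275 196 160 110 212 176 122 205 150  82]]
```

View pics/z.png

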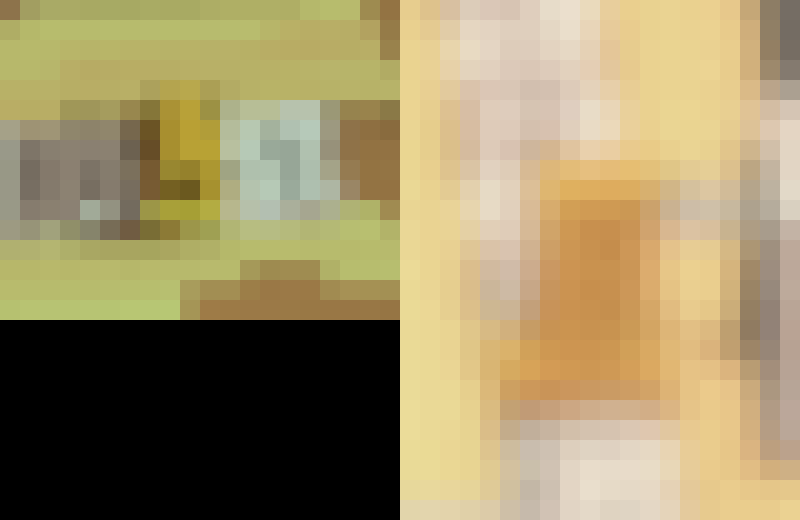

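The left panel (top view at the start) shows the tab as the bright columns 336–337, with foot edges at ≈334 and 338.6. In the right panel (side view) the tab top is at rows 265.5–267.6 and the pointer at row ≈268. Next I'll check the true opening by comparing the pointer's row now with its row when shut.

Run:
```python
from m import *
p=shot("side");q=[592.9,-20.6,.041]
s2=cv2.resize(cv2.imread("pics/s2.png"),None,fx=.2,fy=.2,interpolation=cv2.INTER_AREA)
print("shut, cols 326-330 G then B\n",np.c_[np.arange(279,291),s2[69:81,66:72,1],s2[69:81,66:72,0]])
for o in(0,72,75):
    print(o,"ptr",proj(p,w(q,(-47,-105+o,42))).round(2),"block topfront",proj(p,w(q,(-30,-120+o,50))).round(2),"block topback",proj(p,w(q,(-30,-90+o,50))).round(2),"near bottom",proj(p,w(q,(-40,-120+o,24))).round(2))
m0=np.load("av0.npy");m=np.load("av1.npy")
print("block V cols 332-335\n",np.c_[np.arange(256,290),m0[256:290,332:336].mean((1,2)),m[256:290,332:336].mean((1,2)),].round(0).astype(int).T)
print("s2 block\n",np.c_[np.arange(268,300),s2[58:90,74:78].mean((1,2))].round(0).astype(int).T)
```

```text
shut, cols 326-330 G then B
 [[279 206 209 211 201 192 202 142 146 147 143 152 179]
 [280 203 207 211 198 183 192 139 144 146 139 143 170]
 [281 206 208 209 199 178 182 144 150 152 146 141 162]
 [282 205 208 209 198 176 180 152 164 167 160 148 162]
 [283 194 199 200 190 169 178 152 170 175 170 153 165]
 [284 189 182 178 165 151 161 144 152 153 144 137 148]
 [285 193 183 177 154 127 142 138 138 133 119 108 130]
 [286 208 203 193 163 122 128 143 141 137 116  97 117]
 [287 208 214 201 171 121 115 143 148 139 119  93 105]
 [288 201 207 198 166 116 107 138 141 138 117  86  97]
 [289 186 189 180 149 109  99 130 129 127 103  83  90]
 [290 180 182 175 148 107  91 127 125 122 104  82  81]]
0 ptr [282.65 327.44] block topfront [282.56 336.17] block topback [276.03 334.78] near bottom [293.39 331.05]
72 ptr [267.71 324.78] block topfront [267.42 332.96] block topback [261.62 331.73] near bottom [277.75 328.17]
75 ptr [267.13 324.68] block topfront [266.83 332.83] block topback [261.06 331.61] near bottom [277.14 328.05]
block V cols 332-335
 [[256 257 258 259 260 261 262 263 264 265 266 267 268 269 270 271 272 273
  274 275 276 277 278 279 280 281 282 283 284 285 286 287 288 289]
 [120 119 120 120 120 120 122 127 133 140 161 193 220 217 187 149 132 131
  133 133 133 148 173 180 176 169 166 169 174 188 204 211 212 206]
 [120 119 120 120 119 124 133 139 136 150 190 222 216 175 139 131 132 134
  136 138 137 149 171 177 172 169 170 170 173 188 205 211 211 206]]
s2 block
 [[268 269 270 271 272 273 274 275 276 277 278 279 280 281 282 283 284 285
  286 287 288 289 290 291 292 293 294 295 296 297 298 299]
 [123 124 123 121 121 121 120 120 140 183 215 218 210 210 220 226 218 199
  198 212 221 221 209 192 187 184 185 187 187 184 183 181]]
```

Row offsets are consistent (about 1.1 px at every opening), so the opening is about 75 mm. The top and side estimates of the marker average about 76.5 mm. I'll nudge by 1.5 mm and settle.

```bash
python3 -m inch '[[[0,0.025,0],0,1],[[0,0,0],0,1],[[0,0,0],0,1],[[0,0,0],0,1],[[0,0,0],0,1],[[0,0,0],0,1],[[0,0,0],0,1],[[0,0,0],0,1],[[0,0,0],0,1],[[0,0,0],0,1]]'
python3 - <<'E'
from m import *
p=shot("side");s=env.state();print(s["eef_pos"],s["t"]);save(p,"pics/end.png",(220,320,270,370),6)
m=p["pixels"];print(np.c_[np.arange(262,274),m[262:274,324:327].mean(1)].round(0).astype(int).T)
E
```

```text
t: 17.05
eef_pos: [593.4, -49.8, 60.1]
tcp_rot: [-3.141, 0.0, -3.1]
ft_force: [-2.2, -7.2, 5.5]
opening: 0.144
grip_force: 30.0
[593.36384424 -49.77987417  60.08773846] 17.1
[[262 263 264 265 266 267 268 269 270 271 272 273]
 [234 233 231 232 225 208 190 210 226 225 223 209]
 [212 210 206 209 200 187 173 185 197 196 194 176]
 [147 145 143 147 148 150 142 140 140 136 134 123]]
```

View pics/end.png

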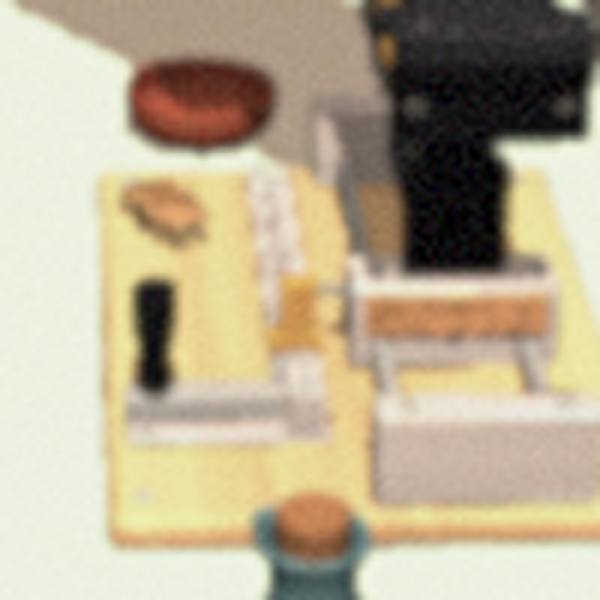

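The side view shows the lock knob out (≈(155,335)), the pointer ≈(330,288) beside the tab, the tags and bowl unmoved, and the grip holding. I'm handing the job in.

```bash
python3 -c "
from cell import env
print(env.job_done())"
```

```text
the job is handed in; nothing more can be done
None
```

The job is handed in: the lock bolt is fully out, and the arm is holding the jaw open at about 76.5 mm. That was my best estimate of the tab's middle; the top and side views differed by a few mm (roughly 74 to 78), so the line-up may be 2–3 mm off. In the final side view the tags and bowl hadn't moved; I didn't recheck the rest of the pottery.

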